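Hinge the two leaves of a small glass screen

ROBOT

A 7-joint arm with a two-finger parallel gripper is mounted at the origin on the work surface; the furniture and walls round the work are solid. World frame = base frame: x ahead of the robot, y to its left, z up, the work surface at z = 0. Lengths are in mm, angles in rad, forces in N, time in s.
With the tool pointing down it reaches from about 425 to 925 mm from the base axis. Payload 6.8 kg.
Tool frame: the origin (TCP) lies midway between the tips of the shut fingers; the grasp point (between the pads) lies 19 mm behind it (robot.grasp_offset is the distance from the TCP to the grasp point, in mm); z points along the fingers, y is the line along which they close (so a half turn about z gives the same grasp; the last joint's range is limited). The gripper opens to 85 mm and grips with 20 to 120 N. Pads are 22 mm wide; open, the fingers measure 114 mm over their backs; the gripper's body (76 mm by 85 mm) begins 54 mm behind the grasp point. The pads swing forward as they close: fully open they stand 13 mm farther back than shut.
Start: joints at [1.083, 0.477, 0.022, 1.555, -0.011, 1.109, -0.083], TCP at [250.256, -626.912, 231.308] pointing down, gripper open.
Joint ranges: [-2.96, 2.96], [-0.34, 2.1], [-1.41, 1.46], [0.24, 2.44], [-1.37, 4.51], [0.17, 1.92], [-2.96, 2.96]. Speed limits (rad/s): [2.39, 2.39, 3.14, 3.14, 3.14, 3.14, 3.14].

INTERFACE

Orientations are given as a rotation vector (axis times angle).
In Python, from workcell import robot gives the robot as it stands. The module is installed in compiled form; this text tells all that it offers.
- The arm moves only by the shell command python3 -m creep 'ROWS' [FORCE]. ROWS is JSON, a list that holds one entry, the list of rows, each a list of 7 numbers: the shift along the tool's x, y, z in units of 40 mm (1.0 is 40 mm), then the turn, a rotation vector about the tool's x, y, z in units of 8 degrees (1.0 is 8 degrees), then the finger opening in mm, from 0 to 85.4. A call has exactly 10 rows; each row shifts and turns the commanded pose from where the row before left it, along the tool's axes as they then stand; what a row does not reach is not made up. A row lasts 1/10 s, in which the tool goes at most 50 mm and 8.59 degrees, less where a joint would pass 70% of its speed; a pose out of reach is approached as far as the arm can. A call is refused whole if a number of a shift passes 1 or a number of a turn 1, either way. A call with a gripper value outside its range is refused whole. The fingers move at their own pace and stop on an object; FORCE is the grip in N (left out, the last holds). Time passes only in rows, so rows that do not move let the fingers close, or fill a call up. It gives the time, the measured TCP pose, the force, the opening and the grip force at its end, in the units of the state.
- robot.state(): the state, without advancing time (a new reading comes with each control period).
- robot.camera(name): name is "side" or "top" or "wrist"; returns (picture, depth): 480x640x3 uint8, red, green, blue; 480x640 float32, mm along the optical axis (not along the pixel's ray), 0 where there is no reading.
- robot.get_calibration(name): a dict with "camera_matrix" (3x3 intrinsics, pixels), "R" (3x3) and "t" (3): a world point X has camera coordinates R X + t. Camera axes: x right, y down, z forward; pixel columns grow to the right and rows downward; lengths in mm; the calibration is good to about 2 mm. A picture is of the moment at which its call begins: read the wrist's pose just before it. get_calibration takes no time and is no camera call; for the wrist camera it gives the pose at the moment of the call.
- robot.close_job(): hands the job in; it is judged then, once.
Trained networks look in the newest picture that a camera, given by its name, has taken for a name from the list of things; names that differ only in an ending like _2 or _b are one class to them, and where a whole thing is asked for, a point or a joint stands for the part that bears it (a point fixed in the world has none). Each returns a list of dicts, best first, with "confidence" (0 to 1); they miss things now and then, are a little off and sometimes report something else, mostly with a low value. They report only what shows in the picture. A call takes as long as a camera call.
- robot.search_frame(camera, query): "bbox" ([left, top, right, bottom] in pixels, round what is visible of it).
- robot.outline_of(camera, query): "mask" (480x640 bool, what is visible of it) and "bbox" ([left, top, right, bottom] in pixels, round what is visible of it).
The state is a dict: "time_s": time; "joint_positions": joint angles; "joint_velocities": joint speeds; "effort": joint torques, N m; "tcp_pos": TCP position; "ee_rot": TCP orientation; "force": force on the tool from outside, world axes, zero at the start; "moment": the same for the moment, N m; "grip_width": finger opening in mm; "gripper_force": force on a finger pad.
Only numpy, scipy, OpenCV 4.12 (cv2) and the standard library are available. Lean on these libraries where they do the work, as an engineer would, in place of code of your own. Each camera call takes 0.05 s, during which the arm holds its last target. There are 200 camera calls.

TASK

Hinge the two glass leaves of the small folding screen together. Gently slide the loose leaf along the stand's groove until it stops against the clamped leaf, take the long hinge pin with the tall finial from the block, and push it down through both knuckles, easing the leaf back with it until they line up, so that the collar sits fully home. It is glass: press with no more than about 25 N, and leave the short pin, the solder spool and the flux bottle where they are.

Things in the scene. Friction and masses are not known exactly. Their poses are not given: they have to be found in the camera images.
- stand: Fixed wooden board 84x262x12 mm, dowels to z 74. Origin: bench level, x=0 on the groove's midline; y along the groove to the loose leaf. On the -y side a like leaf is clamped; its knuckle (16 mm outside, bore 10, z 88.5 to 114.5 mm, flat top) is on the +x face, its axis at x=+17 and anywhere in y=-8..+8 mm: not reported. Springs inside grip the pin: its last 13 mm need 5 to 15 N.
- leaf_near: Loose brass-framed glass leaf, 85 wide (y) x 12 thick (x) x 118 mm high, 0.24-0.42 kg, in the waxed groove with 0.75 mm play a side; 1-2 N slides it. Origin: middle of its underside, 12 mm above the bench. It starts 12+ mm open. Slid to -y it stops on the clamped leaf's bumper screw (97 mm up), its bore then 0.5 to 7.5 mm past (to -y of) the clamped knuckle's axis: not reported, feel for it.
- near_bore (a point): Centre of the mouth of the loose leaf's knuckle, 132 mm above the bench: 17 mm to +x, 46.75 mm to -y and 120 mm up from the leaf's origin. Knuckle 16 mm outside, 16 mm tall, bore 10 mm, axis z; it rides 1.5 mm above the clamped leaf's knuckle. The leaf follows a pin standing in this bore, so both can be shifted along the groove until the pin drops into the bore below.
- hinge_pin: The long hinge pin, 45 g, standing in the block. Origin: underside of its brass collar (17 mm wide, 3 mm thick), z up along the pin. Above it a finial to grip, 11 mm thick, 20 mm tall, with a 13 mm domed cap, top at z=+30. Below: steel shank 8 mm thick, ending in a flat 7 mm tip (3 mm bevel) at z=-47. The tip meets the clamped knuckle's top when the collar is 29.5 mm short of home.
- short_pin: A shorter spare pin with a flat button head (15 mm wide, 5 mm high, no finial), also standing in the block; not to be used. Origin: underside of the head.
- pin_block: Fixed dark wooden block 40x100x60 mm with two 9 mm holes, 60 mm apart along its y; origin: middle of its underside. The long pin stands in one and the short one in the other, heads resting on the top at z=60; which is where changes. To its right, between robot and stand, is the fixed bench grinder: body 180 mm tall, out to 0.46 m ahead of the robot, clear guard plate on rods to 0.38 m; avoid it.
- solder_spool: Bystander: loose spool of solder, 52 mm wide, 48 mm tall, standing; origin: middle of its underside.
- flux_bottle: Bystander: loose white bottle with a green cap, 42 mm wide, 126 mm tall, upright; origin: middle of its underside.

How it is judged:
By the outcome, as a careful person would: the job done as asked, in the order asked, and still so for the second after the job is handed in, with the robot touching nothing.
It also fails if it takes over 67 s, if anything falls off the work surface, if the arm or the gripper's body presses on something with over 40 N, if the wrist force passes 120 N, or if a joint passes its speed limit or range.

## Working session

There is one attempt and no reset: what is moved stays moved. The work goes in short steps, Python scripts to look and compute and a shell command to move; the robot and the scene stay as the last step left them, time stands still between calls to the robot, and variables do not carry over. Pictures are saved under pics/ and viewed, at most 10 in all, crops included, and the job is handed in when it is done.

```bash
mkdir -p pics
cat > h.py <<'E'
import numpy as np, cv2
from workcell import robot
def cloud(cam,mask=None,depth=None):
    c=robot.get_calibration(cam);K=np.array(c["camera_matrix"]);R=np.array(c["R"]);t=np.array(c["t"])
    m=(depth>0)&(mask if mask is not None else True)
    v,u=np.nonzero(m);z=depth[v,u]
    X=np.stack([(u-K[0,2])/K[0,0]*z,(v-K[1,2])/K[1,1]*z,z],1)
    return (X-t)@R,u,v
E
python3 - <<'E'
from h import *
print(robot.state())
for cam in("top","side"):
    p,d=robot.camera(cam)
    cv2.imwrite(f"pics/{cam}0.png",p[...,::-1])
    np.save(f"{cam}_d.npy",d)
    c=robot.get_calibration(cam);print(cam,np.round(c["camera_matrix"],1).tolist(),np.round(c["R"],3).tolist(),np.round(c["t"],1))
    for q in("stand","leaf_near","near_bore","hinge_pin","short_pin","pin_block","solder_spool","flux_bottle"):
        for r in robot.outline_of(cam,q)[:2]:
            P,u,v=cloud(cam,r["mask"],d)
            if len(P): print(cam,q,round(r["confidence"],2),r["bbox"],np.median(P,0).round(),np.percentile(P,2,axis=0).round(),np.percentile(P,98,axis=0).round())
E
```

```text
{'time_s': 0.0, 'joint_positions': array([ 1.08291106,  0.47779104,  0.02233816,  1.55645224, -0.01150091,
        1.10931228, -0.08309305]), 'joint_velocities': array([-0.00188024,  0.0011789 ,  0.00022561, -0.0005846 ,  0.00167563,
        0.00026641,  0.00092672]), 'effort': array([-6.36540717e-04, -5.96446824e+01,  1.60786439e+00, -2.81201541e+01,
        1.24084018e-02,  9.14200995e-03,  8.80572884e-06]), 'tcp_pos': array([ 250.00232581, -626.35320705,  230.33143406]), 'ee_rot': array([-3.08337251e+00, -5.92697622e-01,  7.50068618e-04]), 'force': array([ 0.87524539, -0.76384316,  0.00985251]), 'moment': array([ 0.05762732,  0.01742727, -0.00851268]), 'gripper_force': 0.0, 'grip_width': 85.2804555838936}
top [[440.4, 0.0, 317.3], [0.0, 440.4, 240.3], [0.0, 0.0, 1.0]] [[-0.092, -0.996, 0.004], [-0.974, 0.089, -0.208], [0.207, -0.023, -0.978]] [191.6 541.5 827.5]
top stand 0.64 [295.0, 200.3, 422.1, 261.1] [574.  35.  15.] [531. -68.   9.] [631. 176. 131.]
top leaf_near 0.83 [307.9, 204.3, 357.8, 245.4] [572. 116. 100.] [561.  62.   1.] [629. 160. 133.]
top near_bore 0.72 [307.1, 2
[... 1233 characters left out ...]
near_bore 0.73 [308.1, 154.8, 448.9, 285.8] [576.  32.  20.] [531. -70.   0.] [622. 177. 130.]
side hinge_pin 0.7 [310.8, 322.7, 319.8, 334.0] [444. 246.  79.] [441. 238.  60.] [452. 251.  91.]
side short_pin 0.66 [345.0, 307.5, 355.6, 316.6] [446. 185.  64.] [439. 179.  61.] [452. 190.  67.]
side pin_block 0.78 [298.0, 297.2, 368.8, 357.7] [435. 217.  58.] [426. 167.   4.] [465. 265.  62.]
side solder_spool 0.78 [252.2, 201.1, 287.5, 240.4] [667. 218.  45.] [652. 194.   0.] [697. 240.  50.]
side flux_bottle 0.96 [215.1, 182.5, 245.9, 244.3] [675. 275.  92.] [669. 255.   7.] [704. 292. 128.]
side flux_bottle 0.31 [251.3, 200.3, 287.9, 242.2] [667. 218.  45.] [652. 193.   0.] [697. 240.  50.]
```

Run:
```python
from h import *
a=cv2.imread("pics/top0.png")[140:330,200:470];b=cv2.imread("pics/side0.png")[130:380,190:490]
cv2.imwrite("pics/c1.png",cv2.resize(a,None,fx=2.9,fy=2.9,interpolation=cv2.INTER_CUBIC))
cv2.imwrite("pics/c2.png",cv2.resize(b,None,fx=2.4,fy=2.4,interpolation=cv2.INTER_CUBIC))
for cam in("top","side"):
    P,u,v=cloud(cam,None,np.load(cam+"_d.npy"))
    s=P[(abs(P[:,0]-585)<60)&(abs(P[:,1]-50)<170)]
    for lo,hi in((8,16),(124,130.5),(130.5,140),(112,117)):
        q=s[(s[:,2]>lo)&(s[:,2]<hi)]
        if len(q)>8: print(cam,lo,len(q),q.min(0).round(),q.max(0).round(),q.mean(0).round(1),cv2.minAreaRect(q[:,:2].astype(np.float32)))
```

```text
top 8 2129 [525. -83.   8.] [642. 185.  16.] [568.9  59.6  12. ] ((582.46533203125, 51.30187225341797), (84.7515869140625, 261.7575378417969), 8.537023544311523)
top 124 425 [561. -48. 124.] [604. 160. 130.] [582.4  54.4 128.8] ((590.4804077148438, 57.342506408691406), (30.16220474243164, 211.36526489257812), 8.736446380615234)
top 130.5 247 [562. -48. 131.] [603. 160. 135.] [582.7  65.7 131.6] ((590.8673095703125, 57.3065185546875), (30.62503433227539, 210.90609741210938), 8.531088829040527)
top 112 56 [560. -47. 112.] [609. 159. 117.] [594.6  42.3 114.5] ((590.9669799804688, 58.313663482666016), (30.194643020629883, 207.6698760986328), 8.725335121154785)
side 8 2699 [525. -82.   8.] [632. 186.  16.] [563.7  66.1  11.3] ((583.1884155273438, 51.10987091064453), (84.89889526367188, 262.3905029296875), 8.543705940246582)
side 124 759 [561. -50. 124.] [604. 161. 130.] [582.2  61.1 128.2] ((591.012451171875, 56.62409973144531), (30.679780960083008, 213.4938507080078), 8.301009178161621)
side 130.5 155 [561. -48. 131.] [605. 158. 134.] [585.5  61.5 131.4] ((591.5440063476562, 56.730743408203125), (31.9920654296875, 209.81942749023438), 8.560639381408691)
side 112 109 [562. -50. 112.] [610. 160. 117.] [588.1  52.7 113.9] ((591.8632202148438, 56.946128845214844), (31.123722076416016, 211.73143005371094), 8.507532119750977)
```

View pics/c1.png

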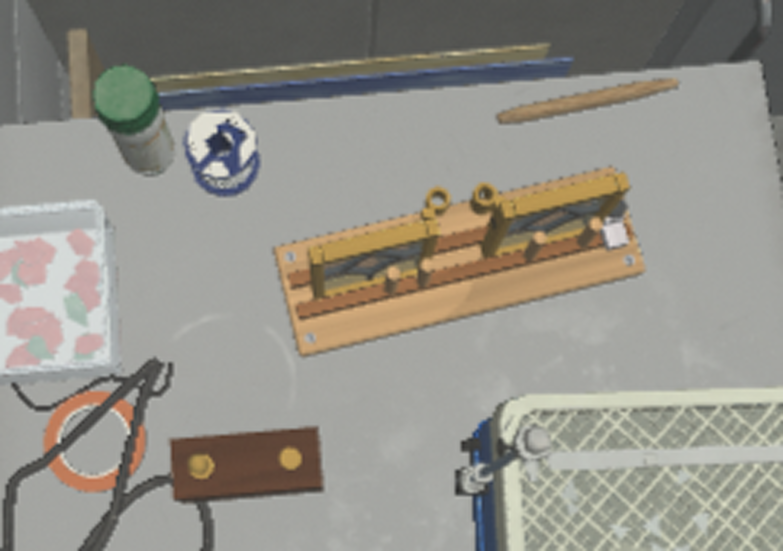

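View pics/c2.png

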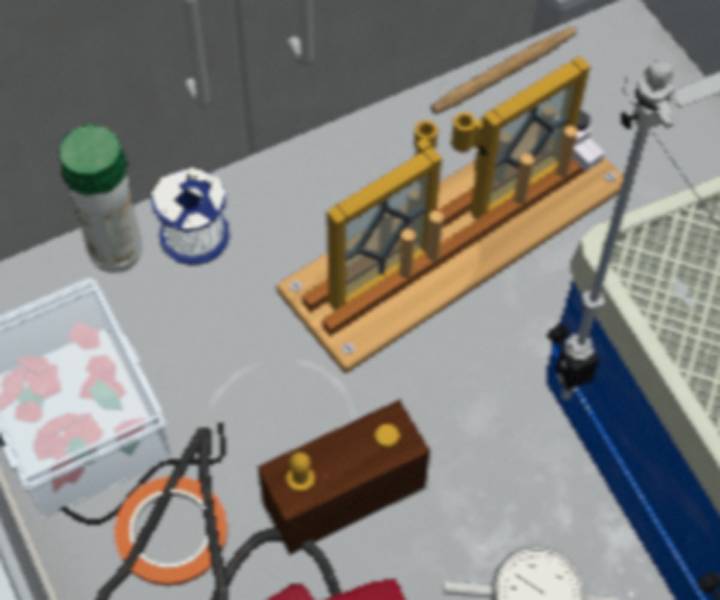

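The top crop (2.9x) shows the long pin at (202,465), the short pin at (290,458) and the two knuckles at (437,200) and (484,196). In the side crop the finial pin is the left one, at (300,470), with the grinder and its guard rod on the right. Next I'll work out the stand-frame numbers and grinder height.

```bash
cat >> h.py <<'E'
YAW=np.radians(8.5);O=np.array([582.8,51.2])
ex=np.array([np.cos(YAW),np.sin(YAW)]);ey=np.array([-ex[1],ex[0]])
def st(P): d=P[:,:2]-O; return np.c_[d@ex,d@ey,P[:,2]]
def world(x,y): return O+x*ex+y*ey
E
python3 - <<'E'
from h import *
Ps=[]
for cam in("top","side"):
    P,u,v=cloud(cam,None,np.load(cam+"_d.npy"));Ps.append(P)
    S=st(P)
    k=S[(S[:,0]>10)&(S[:,0]<32)&(abs(S[:,1])<60)&(S[:,2]>85)&(S[:,2]<140)]
    for n,a in(("near",k[k[:,2]>126]),("clamp",k[(k[:,2]<120)&(k[:,1]<14)])):
        if len(a)>3: print(cam,n,len(a),a.min(0).round(1),a.max(0).round(1))
    l=S[(abs(S[:,0])<10)&(S[:,2]>126)&(S[:,2]<135)]
    for n,a in(("leaf",l[l[:,1]>15]),("clleaf",l[l[:,1]<15])): print(cam,n,np.percentile(a,[1,99],axis=0).round(1).tolist())
P=np.vstack(Ps)
P=P[(P[:,2]>0)]
print("max z grid rows x 200..700 step50, cols y -450..300 step50")
for x in range(100,700,50):
    print(x,[int(max([0,*P[(P[:,0]>=x)&(P[:,0]<x+50)&(P[:,1]>=y)&(P[:,1]<y+50)][:,2]])) for y in range(-700,300,50)])
E
```

```text
top near 42 [ 10.3  14.9 126. ] [ 24.2  32.2 135.4]
top clamp 75 [ 10.1 -23.7  88.9] [ 24.3  -3.7 117.6]
top leaf [[-6.5, 26.5, 126.5], [9.4, 365.2, 134.1]]
top clleaf [[-6.0, -99.7, 126.6], [6.3, -16.7, 132.9]]
side near 71 [ 10.   13.  126.1] [ 25.4  32.8 133.7]
side clamp 159 [ 10.1 -24.7  85.7] [ 25.6  -4.3 116.5]
side leaf [[-6.0, 26.3, 126.1], [8.6, 110.9, 133.1]]
side clleaf [[-6.0, -100.7, 126.2], [7.2, -17.6, 132.0]]
max z grid rows x 200..700 step50, cols y -450..300 step50
100 [0, 0, 0, 0, 0, 0, 0, 0, 0, 0, 5, 4, 15, 17, 16, 15, 4, 5, 138, 129]
150 [0, 0, 0, 0, 0, 0, 0, 0, 0, 0, 3, 4, 4, 4, 3, 4, 6, 5, 168, 288]
200 [0, 0, 0, 0, 0, 0, 0, 0, 0, 0, 183, 183, 375, 374, 374, 389, 35, 5, 168, 301]
250 [0, 0, 0, 0, 0, 0, 0, 0, 0, 0, 183, 181, 182, 371, 374, 379, 33, 16, 12, 291]
300 [0, 0, 0, 0, 0, 0, 0, 0, 0, 0, 183, 182, 182, 212, 212, 371, 23, 22, 19, 290]
350 [0, 0, 0, 0, 0, 0, 0, 0, 0, 0, 183, 373, 374, 374, 212, 371, 22, 20, 19, 20]
400 [0, 0, 0, 0, 0, 0, 0, 0, 0, 0, 183, 372, 374, 374, 374, 389, 4, 69, 92, 89]
450 [0, 0, 0, 0, 0, 0, 0, 0, 0, 0, 4, 182, 183, 185, 183, 182, 4, 66, 88, 64]
500 [0, 0, 0, 0, 0, 0, 0, 0, 0, 0, 4, 3, 5, 13, 15, 16, 16, 28, 5, 13]
550 [0, 0, 0, 0, 0, 0, 0, 0, 0, 0, 4, 4, 128, 133, 133, 135, 134, 132, 4, 60]
600 [0, 0, 0, 0, 0, 0, 0, 0, 0, 0, 4, 5, 61, 132, 117, 134, 15, 16, 49, 5]
650 [0, 0, 0, 0, 0, 0, 0, 0, 0, 0, 4, 12, 17, 15, 12, 4, 4, 52, 53, 130]
```

```bash
python3 -m creep '[[[0,0,-1,0,0,0.55,0],[0,0,-1,0,0,0.55,0],[0,0,-1,0,0,0.56,0],[1,-0.5,0,0,0,0,0],[1,-0.5,0,0,0,0,0],[1,-0.5,0,0,0,0,0],[1,-0.5,0,0,0,0,0],[1,-0.5,0,0,0,0,0],[1,-0.5,0,0,0,0,0],[1,-0.5,0,0,0,0,0]]]' 20
```

```text
time_s: 1.9
tcp_pos: [507.8, -446.0, 351.5]
ee_rot: [3.133, 0.232, 0.0]
force: [0.3, 0.1, -0.1]
grip_width: -0.4
gripper_force: 0.0
```

```bash
python3 -m creep '[[[0.6,-0.75,0,0,0,0,0],[0.6,-0.75,0,0,0,0,0],[0.6,-0.75,0,0,0,0,0],[0.6,-0.75,0,0,0,0,0],[0.6,-0.75,0,0,0,0,0],[0.6,-0.75,0,0,0,0,0],[0,-1,0,0,0,0,0],[0,-1,0,0,0,0,0],[0,-1,0,0,0,0,0],[0,-1,0,0,0,0,0]]]'
```

```text
time_s: 2.9
tcp_pos: [598.4, -88.1, 351.4]
ee_rot: [3.133, 0.232, 0.0]
force: [-0.3, 0.4, -0.3]
grip_width: 0.1
gripper_force: 0.0
```

```bash
cat >> h.py <<'E'
def rep():
    s=robot.state();p=s["tcp_pos"];q=st(p[None])[0]
    print("t",round(s["time_s"],2),"tcp",p.round(1),"stand",q.round(1),"rot",s["ee_rot"].round(3),"F",s["force"].round(1),"M",s["moment"].round(2),"w",round(s["grip_width"],1),"g",round(s["gripper_force"],1),"q",s["joint_positions"].round(2))
    return p,q
E
python3 -c "
from h import *
rep()"
```

```text
t 2.9 tcp [598.4 -88.1 351.4] stand [  -5.1 -140.1  351.4] rot [3.133 0.232 0.   ] F [-0.3  0.4 -0.3] M [ 0.02 -0.    0.02] w 0.1 g 0.0 q [ 0.18  0.28 -0.17  1.56  0.05  1.3  -1.42]
```

```bash
python3 -m creep '[[[0.13,-1,0,0,0,0,0],[0,-1,0,0,0,0,0],[0,-1,0,0,0,0,0],[0,-1,0,0,0,0,0],[0,-1,0,0,0,0,0],[0,-1,0,0,0,0,0],[0,-1,0,0,0,0,0],[0,-0.25,0.3,0,0,0,0],[0,0,1,0,0,0,0],[0,0,1,0,0,0,0]]]'
```

```text
time_s: 3.9
tcp_pos: [561.7, 198.3, 258.9]
ee_rot: [-3.133, -0.233, -0.004]
force: [0.3, -1.2, -1.0]
grip_width: 0.3
gripper_force: 0.0
```

```bash
python3 -m creep '[[[0,0,1,0,0,0,0],[0,0,1,0,0,0,0],[0,0,1,0,0,0,0],[0,0,0.8,0,0,0,0],[0,0,0.3,0,0,0,0],[0,0.1,0,0,0,0,0],[0,0.1,0,0,0,0,0],[0,0.05,0,0,0,0,0],[0,0,0,0,0,0,0],[0,0,0,0,0,0,0]]]'; python3 -c "
from h import *
rep()"
```

```text
time_s: 4.9
tcp_pos: [563.4, 188.2, 96.5]
ee_rot: [-3.133, -0.232, -0.003]
force: [0.3, 0.0, -0.5]
grip_width: 0.2
gripper_force: 0.0
t 4.9 tcp [563.4 188.2  96.5] stand [  1.  138.4  96.5] rot [-3.133e+00 -2.320e-01 -3.000e-03] F [ 0.3  0.  -0.5] M [-0.01 -0.    0.01] w 0.2 g 0.0 q [-0.21  0.52 -0.29  1.85  0.2   0.8  -2.02]
```

```bash
python3 -m creep '[[[0,0.1,0,0,0,0,0],[0,0.1,0,0,0,0,0],[0,0.06,0,0,0,0,0],[0,0.06,0,0,0,0,0],[0,0.06,0,0,0,0,0],[0,0.08,0,0,0,0,0],[0,0.08,0,0,0,0,0],[0,0.08,0,0,0,0,0],[0,0.08,0,0,0,0,0],[0,0.08,0,0,0,0,0]]]'; python3 -c "
from h import *
rep()"
```

```text
time_s: 5.9
tcp_pos: [567.3, 156.9, 95.3]
ee_rot: [3.133, 0.232, -0.0]
force: [-0.7, -0.1, 0.2]
grip_width: 0.0
gripper_force: 0.2
t 5.9 tcp [567.3 156.9  95.3] stand [  0.3 106.8  95.3] rot [ 3.133  0.232 -0.   ] F [-0.7 -0.1  0.2] M [ 0.16  0.03 -0.  ] w 0.0 g 0.2 q [-0.16  0.51 -0.29  1.86  0.2   0.79 -1.97]
```

```bash
python3 -m creep '[[[0,0.05,0,0,0,0,0],[0,0.05,0,0,0,0,0],[0,0.05,0,0,0,0,0],[0,0.04,0,0,0,0,0],[0,0.04,0,0,0,0,0],[0,0.03,0,0,0,0,0],[0,0.03,0,0,0,0,0],[0,0.03,0,0,0,0,0],[0,0.03,0,0,0,0,0],[0,0.03,0,0,0,0,0]]]'
python3 - <<'E'
from h import *
rep()
p,d=robot.camera("side")
for r in robot.outline_of("side","leaf_near")[:1]: print(r["confidence"],r["bbox"])
S=st(cloud("side",None,d)[0])
l=S[(abs(S[:,0])<7)&(S[:,2]>126)&(S[:,2]<134)];l=l[(l[:,1]>-20)&(l[:,1]<130)]
print(np.histogram(l[:,1],bins=np.arange(-20,131,10)))
k=S[(S[:,0]>10)&(S[:,0]<28)&(abs(S[:,1])<60)&(S[:,2]>126)&(S[:,2]<138)];print(len(k),k.min(0),k.max(0))
E
```

```text
time_s: 6.9
tcp_pos: [569.6, 142.1, 95.3]
ee_rot: [3.133, 0.232, 0.0]
force: [0.2, 1.2, -0.4]
grip_width: -0.0
gripper_force: 0.2
t 6.9 tcp [569.6 142.1  95.3] stand [ 0.3 91.9 95.3] rot [3.133 0.232 0.   ] F [ 0.2  1.2 -0.4] M [ 0.13  0.03 -0.03] w -0.0 g 0.2 q [-0.13  0.51 -0.28  1.87  0.19  0.79 -1.94]
0.72 [343.6, 171.2, 387.8, 249.0]
(array([18, 38, 40, 42, 43, 38, 25,  9, 13,  2,  5,  0,  8,  0,  0]), array([-20, -10,   0,  10,  20,  30,  40,  50,  60,  70,  80,  90, 100,
       110, 120, 130]))
69 [ 10.11088266 -19.84215881 126.78959846] [ 25.13124923   0.24270804 134.18080583]
```

```bash
python3 -m creep '[[[0,0.015,0,0,0,0,0],[0,0.015,0,0,0,0,0],[0,0.015,0,0,0,0,0],[0,0.015,0,0,0,0,0],[0,0.015,0,0,0,0,0],[0,0.01,0,0,0,0,0],[0,0.01,0,0,0,0,0],[0,0,0,0,0,0,0],[0,0,0,0,0,0,0],[0,0,0,0,0,0,0]]]'; python3 -c "
from h import *
rep()"
```

```text
time_s: 8.0
tcp_pos: [570.1, 138.3, 95.3]
ee_rot: [3.133, 0.232, -0.0]
force: [0.2, 0.9, 0.2]
grip_width: 0.4
gripper_force: 0.1
t 8.0 tcp [570.1 138.3  95.3] stand [ 0.3 88.  95.3] rot [ 3.133  0.232 -0.   ] F [0.2 0.9 0.2] M [-0.01 -0.01  0.03] w 0.4 g 0.1 q [-0.13  0.51 -0.28  1.87  0.19  0.79 -1.94]
```

```bash
python3 -m creep '[[[0,0.015,0,0,0,0,0],[0,0.015,0,0,0,0,0],[0,0.015,0,0,0,0,0],[0,0.01,0,0,0,0,0],[0,0.01,0,0,0,0,0],[0,0.01,0,0,0,0,0],[0,0,0,0,0,0,0],[0,0,0,0,0,0,0],[0,0,0,0,0,0,0],[0,0,0,0,0,0,0]]]'; python3 -c "
from h import *
rep()"
```

```text
time_s: 9.0
tcp_pos: [570.5, 135.4, 95.3]
ee_rot: [3.133, 0.232, -0.0]
force: [-0.0, 1.1, 0.7]
grip_width: -0.0
gripper_force: 0.0
t 9.0 tcp [570.5 135.4  95.3] stand [ 0.3 85.1 95.3] rot [ 3.133  0.232 -0.   ] F [-0.   1.1  0.7] M [0.02 0.01 0.03] w -0.0 g 0.0 q [-0.12  0.51 -0.28  1.87  0.19  0.79 -1.93]
```

```bash
python3 -m creep '[[[0,0.015,0,0,0,0,0],[0,0.015,0,0,0,0,0],[0,0.015,0,0,0,0,0],[0,0.01,0,0,0,0,0],[0,0.01,0,0,0,0,0],[0,0.01,0,0,0,0,0],[0,0,0,0,0,0,0],[0,0,0,0,0,0,0],[0,0,0,0,0,0,0],[0,0,0,0,0,0,0]]]'
python3 - <<'E'
from h import *
rep()
p,d=robot.camera("side")
S=st(cloud("side",None,d)[0])
k=S[(S[:,0]>10)&(S[:,0]<28)&(abs(S[:,1])<60)&(S[:,2]>126)&(S[:,2]<138)];print(len(k),k.min(0),k.max(0))
E
```

```text
time_s: 10.0
tcp_pos: [571.0, 134.5, 95.6]
ee_rot: [-3.131, -0.234, -0.001]
force: [-1.1, 6.4, 1.1]
grip_width: 0.1
gripper_force: 3.1
t 10.0 tcp [571.  134.5  95.6] stand [ 0.6 84.1 95.6] rot [-3.131e+00 -2.340e-01 -1.000e-03] F [-1.1  6.4  1.1] M [ 1.17  0.15 -0.03] w 0.1 g 3.1 q [-0.12  0.51 -0.29  1.87  0.19  0.79 -1.93]
67 [ 10.03211857 -27.33920291 126.22982685] [ 25.33062858  -6.84059501 133.55145391]
```

```bash
python3 -m creep '[[[0,-0.2,0,0,0,0,0],[0,-0.2,0,0,0,0,0],[0,0,-1,0,0,0,0],[0,0,-1,0,0,0,0],[0,0,-1,0,0,0,40],[-0.9,-0.9,0,0,0,0,40],[-0.9,-0.9,0,0,0,0,40],[-0.9,-0.7,0,0,0,0,40],[0,0,0,0,0,0,40],[0,0,0,0,0,0,40]]]'
python3 - <<'E'
from h import *
rep()
p,d=robot.camera("wrist");rep()
c=robot.get_calibration("wrist");print(-np.array(c["R"]).T@c["t"])
cv2.imwrite("pics/w1.png",p[...,::-1])
for q in("hinge_pin","short_pin"):
    for r in robot.outline_of("wrist",q)[:2]:
        P,_,_=cloud("wrist",r["mask"],d)
        print(q,r["confidence"],r["bbox"],len(P),*( [np.median(P,0).round(1),np.percentile(P,[2,98],axis=0).round(1)] if len(P) else []))
        for lo,hi in((62,70),(70,80),(80,88),(88,95)):
            a=P[(P[:,2]>lo)&(P[:,2]<hi)]
            if len(a)>5: print(lo,len(a),a.min(0).round(1),a.max(0).round(1))
E
```

```text
time_s: 11.05
tcp_pos: [447.9, 230.6, 215.6]
ee_rot: [3.132, 0.236, 0.001]
force: [0.7, 0.9, -0.0]
grip_width: 40.2
gripper_force: 0.0
t 11.05 tcp [447.9 230.6 215.6] stand [-106.8  197.4  215.6] rot [3.132e+00 2.360e-01 1.000e-03] F [ 0.7  0.9 -0. ] M [-0.02 -0.01  0.02] w 40.2 g 0.0 q [-0.26  0.24 -0.39  1.95  0.11  0.97 -2.13]
t 11.1 tcp [449.  229.8 215.5] stand [-106.   196.4  215.5] rot [3.132e+00 2.320e-01 1.000e-03] F [ 0.6 -0.5 -0.9] M [ 0.   -0.02  0.05] w 40.1 g 0.0 q [-0.26  0.24 -0.39  1.95  0.11  0.97 -2.13]
[519.78428783 239.70211201 357.39092343]
hinge_pin 0.71 [287.8, 217.8, 313.2, 240.0] 368 [450.8 242.9  76.8] [[443.4 235.4  58.8]
 [455.6 251.2  89.6]]
62 72 [443.7 236.1  62. ] [455.8 250.6  69.9]
70 30 [448.8 237.9  70.7] [453.6 247.6  79.3]
80 97 [443.2 237.3  80.4] [454.2 249.1  88. ]
88 79 [443.6 238.2  88. ] [452.4 248.   90.9]
short_pin 0.54 [357.8, 227.7, 377.0, 244.1] 211 [448.2 183.3  63.8] [[441.3 176.7  61.9]
 [454.3 190.   65.2]]
62 205 [440.9 176.   62. ] [454.8 190.5  65.5]
```

View pics/w1.png

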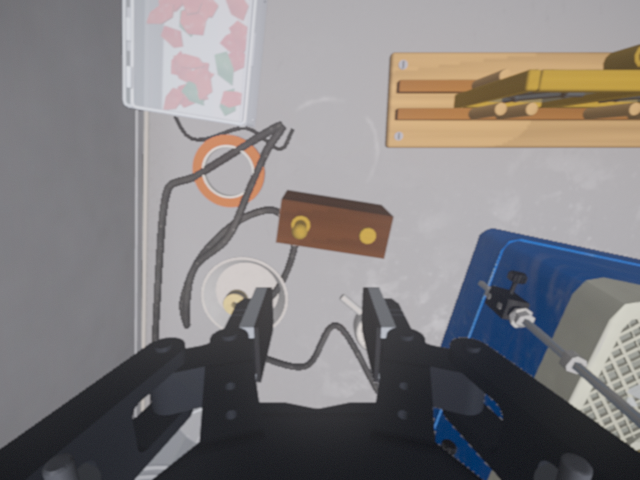

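```bash
python3 -m creep '[[[-0.01,-0.35,0,0,0,0,40],[0,0,0.8,0,0,0,40],[0,0,0.8,0,0,0,40],[0,0,0.8,0,0,0,40],[0,0,0.6,0,0,0,40],[0,0,0.4,0,0,0,40],[0,0,0.2,0,0,0,40],[0,0,0.12,0,0,0,40],[0,0,0,0,0,0,40],[0,0,0,0,0,0,40]]]'
python3 - <<'E'
from h import *
rep()
p,d=robot.camera("wrist")
cv2.imwrite("pics/w2.png",p[...,::-1])
p,d=robot.camera("side")
cv2.imwrite("pics/s2.png",cv2.resize(p[270:390,250:410,::-1],None,fx=4,fy=4))
E
```

```text
time_s: 12.2
tcp_pos: [446.6, 244.4, 67.2]
ee_rot: [-3.132, -0.232, -0.002]
force: [-0.4, 0.7, -0.6]
grip_width: 39.9
gripper_force: 0.0
t 12.2 tcp [446.6 244.4  67.2] stand [-106.1  211.2   67.2] rot [-3.132e+00 -2.320e-01 -2.000e-03] F [-0.4  0.7 -0.6] M [-0.01  0.04  0.01] w 39.9 g 0.0 q [-0.34  0.46 -0.34  2.06  0.25  0.66 -2.27]
```

View pics/w2.png

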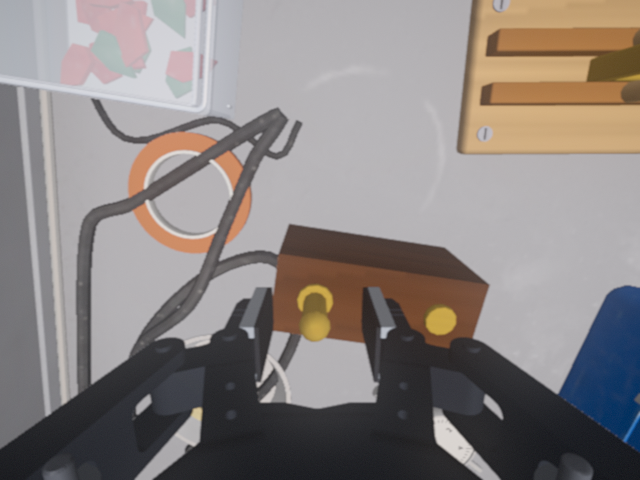

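```bash
python3 -m creep '[[[0,0,0.03,0,0,0,20],[0,0,0,0,0,0,5],[0,0,0,0,0,0,5],[0,0,0,0,0,0,5],[0,0,0,0,0,0,5],[0,0,0,0,0,0,5],[0,0,-0.3,0,0,0,5],[0,0,-0.5,0,0,0,5],[0,0,-0.9,0,0,0,5],[0,0,-0.9,0,0,0,5]]]' 60; python3 -c "
from h import *
rep()"
```

```text
time_s: 13.3
tcp_pos: [445.2, 242.6, 170.2]
ee_rot: [3.131, 0.231, -0.004]
force: [0.3, 0.1, -0.7]
grip_width: 8.0
gripper_force: 59.0
t 13.3 tcp [445.2 242.6 170.2] stand [-107.8  209.6  170.2] rot [ 3.131  0.231 -0.004] F [ 0.3  0.1 -0.7] M [ 0.03 -0.05 -0.06] w 8.0 g 59.0 q [-0.29  0.31 -0.39  1.99  0.15  0.88 -2.19]
```

Run:
```python
from h import *
rep()
p,d=robot.camera("side")
c=robot.get_calibration("side");K=np.array(c["camera_matrix"])
def px(X): x=np.array(c["R"])@X+c["t"]; x=K@x; return x[:2]/x[2]
u,v=px(np.array([445,243,150]));u,v=int(u),int(v);print(u,v)
a=p[v-60:v+60,u-70:u+70,::-1]
p2,d2=robot.camera("wrist")
cv2.imwrite("pics/g.png",np.hstack([cv2.resize(a,(467,400),interpolation=cv2.INTER_CUBIC),cv2.resize(p2[200:400,240:400,::-1],(320,400))]))
```

```text
t 13.3 tcp [445.2 242.6 170.2] stand [-107.8  209.6  170.2] rot [ 3.131  0.231 -0.004] F [ 0.3  0.1 -0.7] M [ 0.03 -0.05 -0.06] w 8.0 g 59.0 q [-0.29  0.31 -0.39  1.99  0.15  0.88 -2.19]
314 302
```

View pics/g.png

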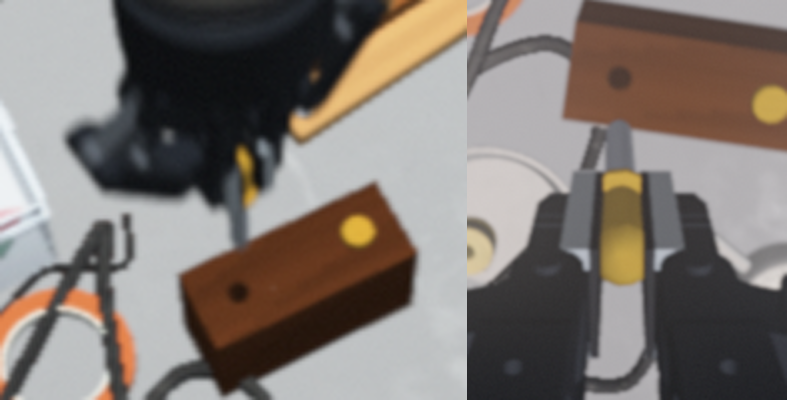

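```bash
python3 -m creep '[[[0,0,-0.6,0,0,0,5],[0.3,0,-0.53,0,0,0,5],[0.8,0,0,0,0,0,5],[0.8,0.3,0,0,0,0,5],[0.8,0.6,0,0,0,0,5],[0.42,0.8,0,0,0,0,5],[0,1,0,0,0,0,5],[0,1,0,0,0,0,5],[0,0.9,0,0,0,0,5],[0,0.39,0,0,0,0,5]]]'
python3 - <<'E'
from h import *
from scipy.spatial.transform import Rotation as Ro
s=robot.state()
p,d=robot.camera("wrist");rep()
cv2.imwrite("pics/w3.png",p[...,::-1])
P,u,v=cloud("wrist",None,d);np.savez("w3.npz",d=d,p=p)
R=Ro.from_rotvec(s["ee_rot"]).as_matrix();T=(P-s["tcp_pos"])@R
m=(abs(T[:,0])<15)&(abs(T[:,1])<12)&(T[:,2]>-30)&(T[:,2]<60)
for z in range(-28,60,4):
    a=T[m&(T[:,2]>=z)&(T[:,2]<z+4)]
    if len(a): print(z,len(a),a[:,0].min().round(1),a[:,0].max().round(1),a[:,1].min().round(1),a[:,1].max().round(1))
S=st(P);k=S[(abs(S[:,0]-17)<14)&(S[:,1]>-45)&(S[:,1]<6)&(S[:,2]>127)&(S[:,2]<138)]
print("near knuckle",len(k),np.percentile(k,[2,98],axis=0).round(1))
k=S[(abs(S[:,0]-17)<14)&(S[:,1]>-45)&(S[:,1]<6)&(S[:,2]>105)&(S[:,2]<118)]
print("clamp knuckle",len(k),np.percentile(k,[2,98],axis=0).round(1))
E
```

```text
time_s: 14.4
tcp_pos: [598.5, 59.0, 213.6]
ee_rot: [3.131, 0.222, -0.004]
force: [0.5, -0.2, -0.6]
grip_width: 8.1
gripper_force: 59.0
t 14.45 tcp [598.9  57.9 213.7] stand [ 16.9   4.3 213.7] rot [ 3.13e+00  2.20e-01 -3.00e-03] F [-0.1 -2.7 -0.5] M [-0.16 -0.01 -0.02] w 8.2 g 59.0 q [ 0.02  0.39 -0.29  1.74  0.13  1.03 -1.75]
-28 273 -10.9 12.3 -11.9 12.0
-24 702 -8.8 12.4 -12.0 11.9
-20 275 4.2 12.2 -12.0 11.8
-16 249 3.5 12.2 -11.9 12.0
-12 235 3.4 12.2 -11.9 12.0
-8 229 3.3 12.3 -11.8 11.7
-4 116 3.4 11.9 -8.6 11.9
0 155 3.6 8.9 -1.8 6.1
4 50 3.4 9.0 -1.8 6.1
12 2 4.4 4.6 1.4 2.4
16 35 2.0 4.5 -1.6 5.5
20 45 0.8 4.4 -2.2 5.5
24 45 0.5 4.7 -2.3 5.6
28 37 0.3 4.5 -2.3 5.1
32 38 1.7 4.7 -1.9 5.2
36 36 1.7 4.4 -2.0 5.3
40 30 1.4 4.4 -2.1 5.3
44 31 2.1 4.6 -2.1 4.8
48 20 1.8 4.3 -2.2 4.9
52 4 2.4 3.8 -1.1 3.7
near knuckle 781 [[  3.3 -43.5 127.2]
 [ 25.1  -2.  132.2]]
clamp knuckle 271 [[  5.4 -25.7 106.1]
 [ 25.9  -6.8 117.7]]
```

View pics/w3.png

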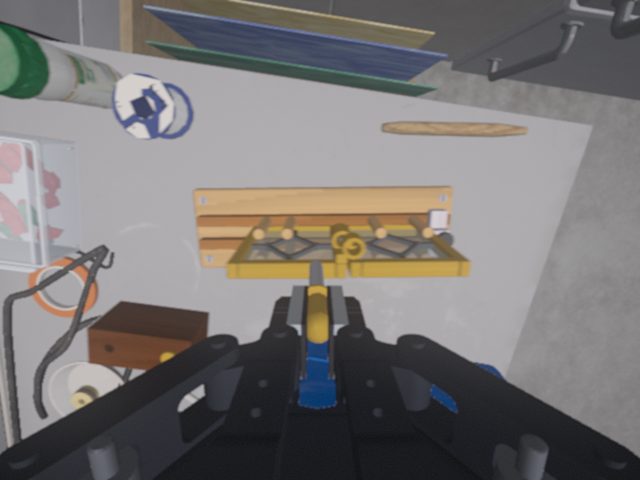

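The wrist view shows the pin held upright at (318,300). Ahead of it are the overlapping knuckles, near one at (352,245) and clamped one at (341,236). The arm has settled, so I'll fit circles to them.

```bash
cat > m.py <<'E'
from h import *
from scipy.spatial.transform import Rotation as Ro
def meas():
    p,d=robot.camera("wrist");s=robot.state();rep()
    P,u,v=cloud("wrist",None,d)
    R=Ro.from_rotvec(s["ee_rot"]).as_matrix();T=(P-s["tcp_pos"])@R
    a=T[(abs(T[:,0])<9)&(abs(T[:,1])<9)&(T[:,2]>18)&(T[:,2]<50)]
    if len(a): print("shank tool: xmax",np.percentile(a[:,0],95).round(1),"y",np.percentile(a[:,1],[3,97]).round(1))
    a=P[(abs(T[:,0])<9)&(abs(T[:,1])<9)&(T[:,2]>0)&(T[:,2]<70)];S=st(a)
    for z in(15,35,47):
        b=S[(S[:,2]>s["tcp_pos"][2]-z-4)&(S[:,2]<s["tcp_pos"][2]-z+4)]
        if len(b): print("shank stand z-",z,"y mid",np.percentile(b[:,1],[3,97]).mean().round(1),"xmax",np.percentile(b[:,0],97).round(1))
    S=st(P);far=np.hypot(T[:,0],T[:,1])>9
    for n,lo,hi in(("near",130.5,136),("clamp",112.5,118)):
        k=S[far&(S[:,0]>9)&(S[:,0]<30)&(S[:,1]>-45)&(S[:,1]<6)&(S[:,2]>lo)&(S[:,2]<hi)]
        if len(k)>10:
            c,r=cv2.minEnclosingCircle(k[k[:,0]>14,:2].astype(np.float32));print(n,len(k),np.round(c,1),round(r,1),"z",np.median(k[:,2]).round(1),"pct",np.percentile(k,[2,98],axis=0).round(1).tolist())
    return p,d
if __name__=="__main__":
    meas()
E
python3 m.py
```

```text
t 14.5 tcp [598.7  61.1 213.9] stand [ 17.2   7.5 213.9] rot [ 3.132e+00  2.240e-01 -3.000e-03] F [-0.   0.3  0.2] M [ 0.01  0.01 -0.03] w 8.1 g 59.0 q [ 0.02  0.39 -0.29  1.74  0.13  1.03 -1.75]
shank tool: xmax 4.2 y [-3.2  4.1]
shank stand z- 15 y mid 6.7 xmax 21.5
shank stand z- 35 y mid 6.9 xmax 21.3
shank stand z- 47 y mid 7.2 xmax 21.3
near 259 [ 18.3 -16.1] 7.8 z 131.2 pct [[9.4, -23.3, 130.5], [25.1, -4.5, 132.4]]
clamp 170 [ 19.1 -12.7] 10.7 z 114.0 pct [[12.9, -20.9, 112.6], [26.0, -2.2, 117.5]]
```

```bash
python3 -m creep '[[[0,0.2,0,0,0,0,5],[0,0.2,0,0,0,0,5],[0,0.17,0,0,0,0,5],[0,0,0.2,0,0,0,5],[0,0,0.2,0,0,0,5],[0,0,0.15,0,0,0,5],[0,0,0,0,0,0,5],[0,0,0,0,0,0,5],[0,0,0,0,0,0,5],[0,0,0,0,0,0,5]]]'
python3 - <<'E'
from m import *
for i in range(2): p,d=meas()
cv2.imwrite("pics/w4.png",cv2.resize(p[200:320,260:420,::-1],None,fx=5,fy=5,interpolation=cv2.INTER_CUBIC))
E
```

```text
time_s: 15.5
tcp_pos: [602.6, 42.6, 192.9]
ee_rot: [-3.133, -0.232, -0.001]
force: [-0.8, 0.5, 0.1]
grip_width: 8.4
gripper_force: 59.1
t 15.55 tcp [602.5  42.5 192.8] stand [ 18.2 -11.5 192.8] rot [-3.133e+00 -2.320e-01 -1.000e-03] F [ 0.5 -0.  -0.2] M [0.04 0.02 0.05] w 8.1 g 59.1 q [ 0.05  0.42 -0.29  1.76  0.14  0.99 -1.72]
shank tool: xmax 4.2 y [-3.2  4. ]
shank stand z- 15 y mid -12.1 xmax 22.7
shank stand z- 35 y mid -12.0 xmax 22.4
shank stand z- 47 y mid -11.7 xmax 22.3
near 126 [ 19.6 -22.6] 6.7 z 131.2 pct [[10.4, -27.0, 130.5], [25.0, -18.2, 132.4]]
clamp 40 [ 19.8 -21. ] 6.0 z 115.3 pct [[12.1, -25.7, 112.7], [25.3, -18.4, 117.7]]
t 15.6 tcp [602.5  42.5 192.8] stand [ 18.2 -11.5 192.8] rot [-3.133e+00 -2.320e-01 -1.000e-03] F [ 0.5 -0.6 -0.3] M [-0.   -0.02 -0.02] w 8.6 g 59.1 q [ 0.05  0.42 -0.29  1.76  0.14  0.99 -1.72]
shank tool: xmax 4.2 y [-3.3  4. ]
shank stand z- 15 y mid -12.1 xmax 22.4
shank stand z- 35 y mid -12.1 xmax 22.3
shank stand z- 47 y mid -11.7 xmax 22.5
near 131 [ 19.7 -22.3] 6.6 z 131.2 pct [[10.6, -26.9, 130.5], [25.0, -18.3, 132.2]]
clamp 43 [ 19.8 -20.8] 6.1 z 116.2 pct [[12.0, -25.7, 112.6], [25.3, -18.1, 118.0]]
```

View pics/w4.png

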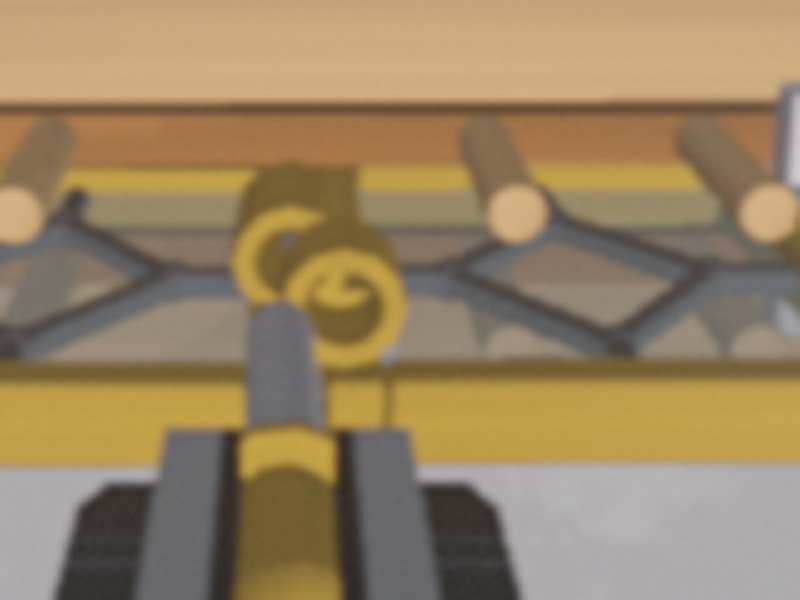

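The crop shows the near ring centred at (345,305), the clamped ring at about (288,259) and the pin tip at (285,310), to +y of the near bore. I'll project these.

Run:
```python
from h import *
c=robot.get_calibration("wrist");K=np.array(c["camera_matrix"]);R=np.array(c["R"]);t=np.array(c["t"])
def ray(cx,cy,z):
    r=R.T@np.linalg.solve(K,[260+cx/5,200+cy/5,1]);o=-R.T@t
    return st((o+r*(z-o[2])/r[2])[None])[0].round(1)
print("near",ray(345,305,132),ray(285,305,132),ray(405,305,132),ray(345,245,132),ray(345,365,132))
print("clamp",ray(288,259,114.5),ray(232,259,114.5),ray(290,205,114.5))
print("pin shank mid", ray(286,340,151))
def px(x,y,z):
    w=np.r_[O+x*ex+y*ey,z];q=K@(R@w+t);q=q[:2]/q[2];return ((q-[260,200])*5).round()
print(px(18.2,-11.9,140.5),px(18.2,-11.9,137))
```

```text
near [ 18.1 -19.8 132. ] [ 18.1 -12.3 132. ] [ 18.1 -27.3 132. ] [ 25.9 -19.7 132. ] [ 10.1 -19.9 132. ]
clamp [ 18.4 -12.7 114.5] [ 18.4  -5.2 114.5] [ 26.  -13.  114.5]
pin shank mid [ 20.6 -12.4 151. ]
[281. 328.] [282. 318.]
```

```bash
python3 -m creep '[[[0,0.1,0,0,0,0,5],[0,0.095,0,0,0,0,5],[0,0,0,0,0,0,5],[0,0,0,0,0,0,5],[0,0,0.06,0,0,0,5],[0,0,0.06,0,0,0,5],[0,0,0.06,0,0,0,5],[0,0,0.06,0,0,0,5],[0,0,0.06,0,0,0,5],[0,0,0,0,0,0,5]]]'; python3 -c "
from m import *
meas()"
```

```text
time_s: 16.6
tcp_pos: [603.2, 34.7, 180.0]
ee_rot: [3.133, 0.232, -0.001]
force: [0.2, -0.5, 0.2]
grip_width: 8.4
gripper_force: 59.1
t 16.65 tcp [603.3  34.7 180.2] stand [ 17.8 -19.3 180.2] rot [ 3.133e+00  2.320e-01 -1.000e-03] F [-0.4 -0.3  0.2] M [ 0.02 -0.01 -0.  ] w 8.4 g 59.1 q [ 0.06  0.43 -0.28  1.77  0.14  0.97 -1.71]
shank tool: xmax 6.5 y [-7.5  6.7]
shank stand z- 15 y mid -19.9 xmax 22.3
shank stand z- 35 y mid -19.8 xmax 22.2
shank stand z- 47 y mid -18.9 xmax 25.0
near 52 [0. 0.] 0.0 z 131.0 pct [[9.0, -14.1, 130.5], [13.6, -8.2, 132.2]]
clamp 124 [ 20.2 -10.2] 6.9 z 113.8 pct [[13.0, -13.5, 112.7], [25.7, -5.4, 117.0]]
```

```bash
python3 -m creep '[[[0,0,0.06,0,0,0,5],[0,0,0.06,0,0,0,5],[0,0,0.06,0,0,0,5],[0,0,0.06,0,0,0,5],[0,0,0,0,0,0,5],[0,-0.03,0,0,0,0,5],[0,-0.03,0,0,0,0,5],[0,-0.03,0,0,0,0,5],[0,-0.03,0,0,0,0,5],[0,0,0,0,0,0,5]]]'; python3 -c "
from m import *
rep()"
```

```text
time_s: 17.65
tcp_pos: [602.8, 39.8, 171.0]
ee_rot: [-3.133, -0.233, -0.0]
force: [-0.2, 0.1, -0.4]
grip_width: 8.0
gripper_force: 59.0
t 17.65 tcp [602.8  39.8 171. ] stand [ 18.1 -14.3 171. ] rot [-3.133 -0.233 -0.   ] F [-0.2  0.1 -0.4] M [-0.09 -0.09 -0.06] w 8.0 g 59.0 q [ 0.05  0.44 -0.28  1.77  0.15  0.95 -1.72]
```

```bash
python3 -m creep '[[[0,-0.03,0,0,0,0,5],[0,-0.025,0,0,0,0,5],[0,0,0,0,0,0,5],[0,0,0.03,0,0,0,5],[0,0,0.03,0,0,0,5],[0,0,0.03,0,0,0,5],[0,0,0.03,0,0,0,5],[0,0,0.03,0,0,0,5],[0,0,0,0,0,0,5],[0,0,0,0,0,0,5]]]'; python3 -c "
from m import *
rep()"
```

```text
time_s: 18.65
tcp_pos: [602.4, 41.6, 164.9]
ee_rot: [3.133, 0.232, -0.0]
force: [0.4, 1.1, -0.4]
grip_width: 8.3
gripper_force: 59.0
t 18.65 tcp [602.4  41.6 164.9] stand [ 18.  -12.3 164.9] rot [ 3.133  0.232 -0.   ] F [ 0.4  1.1 -0.4] M [-0.01  0.01  0.02] w 8.3 g 59.0 q [ 0.04  0.45 -0.28  1.78  0.15  0.94 -1.72]
```

```bash
python3 -m creep '[[[0,0,0.03,0,0,0,5],[0,0,0.03,0,0,0,5],[0,0,0.03,0,0,0,5],[0,0,0.03,0,0,0,5],[0,0,0.03,0,0,0,5],[0,0,0.03,0,0,0,5],[0,0,0,0,0,0,5],[0,0,0,0,0,0,5],[0,0,0,0,0,0,5],[0,0,0,0,0,0,5]]]'; python3 -c "
from m import *
rep()"
```

```text
time_s: 19.65
tcp_pos: [602.5, 41.6, 157.8]
ee_rot: [3.133, 0.232, 0.0]
force: [0.7, -0.0, 0.0]
grip_width: 8.1
gripper_force: 59.0
t 19.65 tcp [602.5  41.6 157.8] stand [ 18.  -12.4 157.8] rot [3.133 0.232 0.   ] F [ 0.7 -0.   0. ] M [-0.06 -0.02 -0.04] w 8.1 g 59.0 q [ 0.04  0.45 -0.28  1.79  0.15  0.92 -1.73]
```

```bash
python3 -m creep '[[[0,0,0.04,0,0,0,5],[0,0,0.04,0,0,0,5],[0,0,0.04,0,0,0,5],[0,0,0.04,0,0,0,5],[0,0,0.03,0,0,0,5],[0,0,0.03,0,0,0,5],[0,0,0.03,0,0,0,5],[0,0,0.03,0,0,0,5],[0,0,0.03,0,0,0,5],[0,0,0,0,0,0,5]]]'; python3 -c "
from m import *
rep()"
```

```text
time_s: 20.65
tcp_pos: [602.8, 42.4, 145.9]
ee_rot: [-3.132, -0.233, -0.002]
force: [-0.6, 1.7, 4.6]
grip_width: 8.4
gripper_force: 59.5
t 20.65 tcp [602.8  42.4 145.9] stand [ 18.4 -11.7 145.9] rot [-3.132e+00 -2.330e-01 -2.000e-03] F [-0.6  1.7  4.6] M [ 0.38  0.26 -0.02] w 8.4 g 59.5 q [ 0.04  0.47 -0.28  1.79  0.16  0.9  -1.73]
```

```bash
python3 -m creep '[[[0,0,0.025,0,0,0,5],[0,0,0.025,0,0,0,5],[0,0,0.025,0,0,0,5],[0,0,0.025,0,0,0,5],[0,0,0.025,0,0,0,5],[0,0,0.025,0,0,0,5],[0,0,0,0,0,0,5],[0,0,0,0,0,0,5],[0,0,0,0,0,0,5],[0,0,0,0,0,0,5]]]'; python3 -c "
from m import *
rep()"
```

```text
time_s: 21.65
tcp_pos: [603.0, 42.4, 140.3]
ee_rot: [-3.132, -0.233, -0.003]
force: [-1.2, 1.8, 9.0]
grip_width: 8.3
gripper_force: 60.0
t 21.65 tcp [603.   42.4 140.3] stand [ 18.7 -11.7 140.3] rot [-3.132e+00 -2.330e-01 -3.000e-03] F [-1.2  1.8  9. ] M [ 0.37  0.39 -0.03] w 8.3 g 60.0 q [ 0.04  0.48 -0.28  1.8   0.16  0.89 -1.73]
```

```bash
python3 -m creep '[[[0,0,0.02,0,0,0,5],[0,0,0.02,0,0,0,5],[0,0,0.02,0,0,0,5],[0,0,0,0,0,0,5],[0,0,0,0,0,0,5],[0,0,0,0,0,0,5],[0,0,0,0,0,0,5],[0,0,0,0,0,0,5],[0,0,0,0,0,0,5],[0,0,0,0,0,0,5]]]'; python3 -c "
from m import *
rep()"
```

```text
time_s: 22.65
tcp_pos: [603.1, 42.5, 138.1]
ee_rot: [-3.132, -0.233, -0.003]
force: [-3.1, 1.2, 9.8]
grip_width: 8.5
gripper_force: 60.2
t 22.65 tcp [603.1  42.5 138.1] stand [ 18.8 -11.6 138.1] rot [-3.132e+00 -2.330e-01 -3.000e-03] F [-3.1  1.2  9.8] M [0.32 0.51 0.  ] w 8.5 g 60.2 q [ 0.04  0.48 -0.28  1.8   0.16  0.88 -1.74]
```

```bash
python3 -m creep '[[[0,0,0.015,0,0,0,5],[0,0,0.015,0,0,0,5],[0,0,0.01,0,0,0,5],[0,0,0,0,0,0,5],[0,0,0,0,0,0,5],[0,0,0,0,0,0,5],[0,0,0,0,0,0,5],[0,0,0,0,0,0,5],[0,0,0,0,0,0,5],[0,0,0,0,0,0,5]]]'; python3 -c "
from m import *
rep()"
```

```text
time_s: 23.65
tcp_pos: [603.8, 42.6, 137.6]
ee_rot: [-3.132, -0.233, -0.005]
force: [-2.8, 1.3, 14.9]
grip_width: 8.1
gripper_force: 60.8
t 23.65 tcp [603.8  42.6 137.6] stand [ 19.5 -11.6 137.6] rot [-3.132 -0.233 -0.005] F [-2.8  1.3 14.9] M [0.29 0.75 0.  ] w 8.1 g 60.8 q [ 0.04  0.48 -0.28  1.8   0.16  0.88 -1.74]
```

```bash
python3 -m creep '[[[0,0,0.015,0,0,0,5],[0,0,0.01,0,0,0,5],[0,0,0,0,0,0,5],[0,0,0,0,0,0,5],[0,0,0,0,0,0,5],[0,0,0,0,0,0,5],[0,0,0,0,0,0,5],[0,0,0,0,0,0,5],[0,0,0,0,0,0,5],[0,0,0,0,0,0,5]]]'
python3 - <<'E'
from m import *
rep()
p,d=robot.camera("wrist")
cv2.imwrite("pics/w5.png",cv2.resize(p[200:320,250:410,::-1],None,fx=5,fy=5,interpolation=cv2.INTER_CUBIC))
E
```

```text
time_s: 24.65
tcp_pos: [604.2, 42.6, 137.5]
ee_rot: [-3.132, -0.232, -0.007]
force: [-4.3, 0.3, 20.4]
grip_width: 8.3
gripper_force: 61.3
t 24.65 tcp [604.2  42.6 137.5] stand [ 19.9 -11.7 137.5] rot [-3.132 -0.232 -0.007] F [-4.3  0.3 20.4] M [ 0.19  1.1  -0.02] w 8.3 g 61.3 q [ 0.04  0.48 -0.28  1.8   0.16  0.88 -1.74]
```

View pics/w5.png

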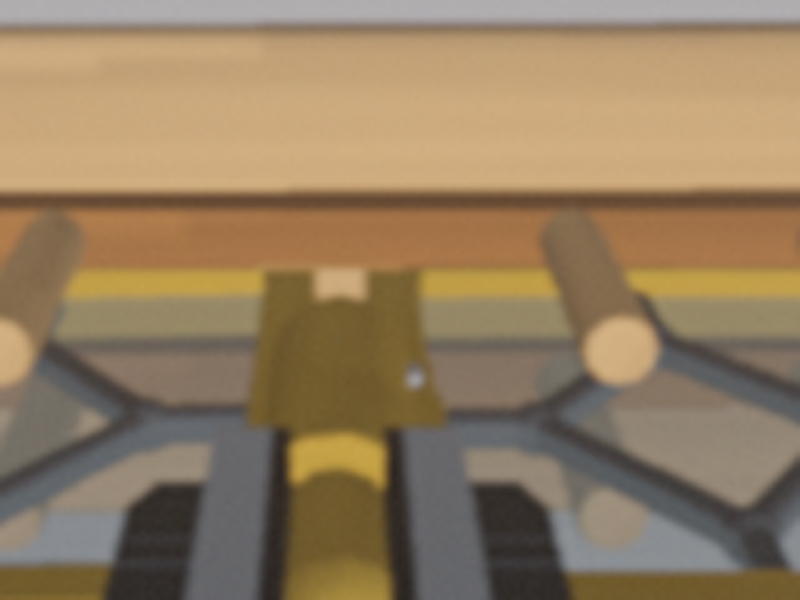

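The crop shows the collar down against the near knuckle, with no shank visible and the finial between the pads at (335,520). The force rises with no further motion, so I'll ease off, open and retreat.

```bash
python3 -m creep '[[[0,0,-0.04,0,0,0,5],[0,0,-0.01,0,0,0,5],[0,0,0,0,0,0,20],[0,0,0,0,0,0,40],[0,0,0,0,0,0,40],[0,0,0,0,0,0,40],[0,0,-0.3,0,0,0,40],[0,0,-0.6,0,0,0,40],[0,0,-1,0,0,0,40],[0,0,-1,0,0,0,40]]]' 20
python3 - <<'E'
from m import *
rep()
p,d=robot.camera("wrist")
P=cloud("wrist",None,d)[0];S=st(P)
k=S[(abs(S[:,0]-18)<12)&(abs(S[:,1]+12)<12)&(S[:,2]>131)&(S[:,2]<180)]
print("cap top",np.percentile(k[:,2],[50,95,99]).round(1), "ring z", np.histogram(k[:,2],bins=np.arange(130,170,3)))
p2,d2=robot.camera("side");S=st(cloud("side",None,d2)[0])
k=S[(abs(S[:,0]-18)<9)&(abs(S[:,1]+12)<9)&(S[:,2]>131)&(S[:,2]<180)];print("side cap",np.percentile(k[:,2],[95,99]))
a=cv2.resize(p[180:340,220:420,::-1],(480,384));c=robot.get_calibration("side");q=np.array(c["camera_matrix"])@(np.array(c["R"])@np.r_[world(17,-12),130]+c["t"]);u,v=(q[:2]/q[2]).astype(int)
b=cv2.resize(p2[v-64:v+64,u-50:u+50,::-1],(300,384),interpolation=cv2.INTER_CUBIC)
cv2.imwrite("pics/f.png",np.hstack([a,b]))
E
```

```text
time_s: 25.7
tcp_pos: [602.0, 41.6, 254.0]
ee_rot: [-3.133, -0.232, 0.001]
force: [1.0, -0.8, -0.4]
grip_width: 40.0
gripper_force: 0.0
t 25.7 tcp [602.   41.6 254. ] stand [ 17.6 -12.3 254. ] rot [-3.133e+00 -2.320e-01  1.000e-03] F [ 1.  -0.8 -0.4] M [ 0.01 -0.11  0.04] w 40.0 g 0.0 q [ 0.06  0.36 -0.29  1.69  0.11  1.11 -1.69]
cap top [142.9 169.7 170.4] ring z (array([ 12,  26, 175,  45,  75,  11,  15,  14,  12,  12,   0,  29, 131]), array([130, 133, 136, 139, 142, 145, 148, 151, 154, 157, 160, 163, 166,
       169]))
side cap [161.66267513 162.8902655 ]
```

View pics/f.png

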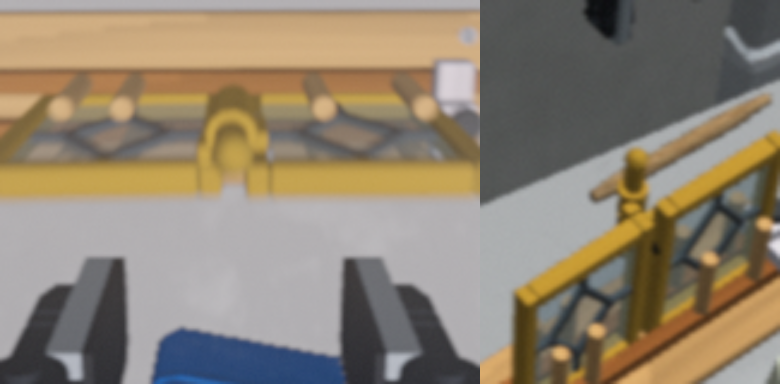

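Run:
```python
from m import *
for cam in("wrist","wrist","side","top"):
    p,d=robot.camera(cam);S=st(cloud(cam,None,d)[0])
    k=S[(S[:,0]>9)&(S[:,0]<27)&(abs(S[:,1]+12)<10)&(S[:,2]>85)&(S[:,2]<180)]
    print(cam,np.percentile(k[:,2],[95,99]).round(1),np.histogram(k[:,2],bins=np.arange(110,176,3))[0])
    f=S[(abs(S[:,0])<5)&(abs(S[:,1])<90)&(S[:,2]>120)&(S[:,2]<140)];print(" frame top z",np.median(f[:,2]).round(1), "leaf end y",np.percentile(f[f[:,1]<85,1],99).round(1))
rep()
c=robot.get_calibration("side");q=np.array(c["camera_matrix"])@(np.array(c["R"])@np.r_[world(17,-12),130]+c["t"]);u,v=(q[:2]/q[2]).astype(int)
p,d=robot.camera("side");cv2.imwrite("pics/f2.png",cv2.resize(p[v-30:v+30,u-30:u+30,::-1],None,fx=10,fy=10,interpolation=cv2.INTER_CUBIC))
```

```text
wrist [158.5 159.4] [  2  18  16  14  15  29  59  86  15  11  13  13  10   1  37 123  61   0
   0   0   0]
 frame top z 126.1 leaf end y 73.3
wrist [159.2 160. ] [  6  15  17  14  20  18  44 118  11  14  13  13   8   7  25 100 101   0
   0   0   0]
 frame top z 126.8 leaf end y 73.4
side [161.1 162.5] [ 4  4  1  6  8  4 14 22 27 12  8  7  7 13  5  8 29 10  0  0  0]
 frame top z 128.9 leaf end y 75.2
top [163.  163.8] [ 4  7  1  2  2  3  1 11 21  5  3  4  4  4  0  6 12 18  1  0  0]
 frame top z 130.2 leaf end y 76.3
t 26.0 tcp [601.7  41.4 251.6] stand [ 17.3 -12.5 251.6] rot [ 3.133e+00  2.320e-01 -2.000e-03] F [-0.6 -0.3 -0.2] M [-0.06  0.02  0.02] w 40.0 g 0.0 q [ 0.06  0.36 -0.29  1.69  0.11  1.11 -1.69]
```

View pics/f2.png

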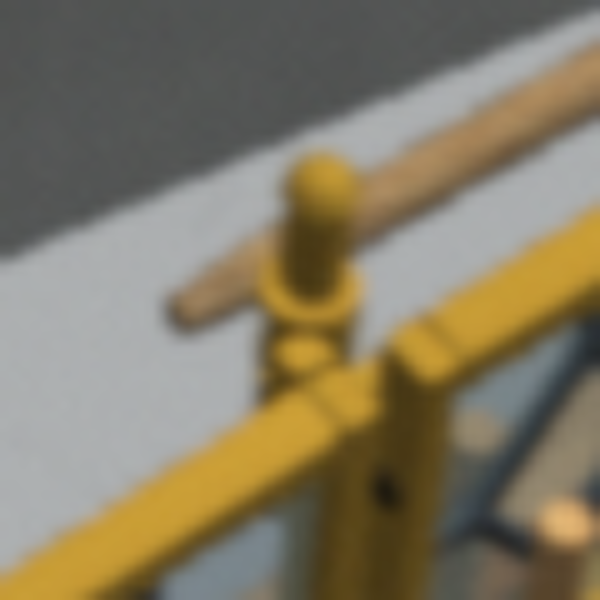

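The collar sits on the knuckle at (310,290), and the cap is about 32-33 mm above the frame top in all three cameras, against 32 mm expected when home.

```bash
python3 -c "
from workcell import robot
print(robot.close_job())"
```

```text
the job is handed in; nothing more can be done
None
```

The leaves are hinged: the long pin is home through both knuckles, peak push about 20 N, about 26 s used, and the arm was clear of everything at hand-in; the result has not been reported back.

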